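Read the logger riding on a coasting sample carousel

TASK

Take a moving reading of the temperature logger on the sample carousel: push the carousel so that it turns by itself at an easy pace (one turn in about five to fifteen seconds, never faster than one in three), then hold the hand-held reader upright with its foot about two centimetres above the black puck and keep it over the puck for six unbroken seconds while the carousel coasts, with neither reader nor gripper touching the carousel. Then stand the reader back upright in the middle of its rubber pad, let go and leave the carousel to run down. Do not ram the reader into the carousel, keep the jars on it standing, and do not disturb the tall amber bottle and the small can on the table.

Things in the scene. Friction and masses are not known exactly. Their poses are not given: they have to be found in the camera images.
- deck (a joint): Turn of the carousel's deck about its vertical axis, rad, counter-clockwise from above, endless, no stops; 0 = puck along the carousel body's +x. Starts at rest at any angle. Nominal moment of inertia 0.013 kg m2 (0.7 to 1.4 times that). Very free bearing: damping 0.0007 N m s plus dry friction 0.0002 N m, so it coasts with a time constant of about 20 s.
- deck_top (a point): Centre of the deck's top face, on the axis, 60 mm above the table: an aluminium disc 280 mm across, 12 mm thick, nominal 1.3 kg. A steel hub 24 mm across stands 30 mm up here. A fixed sample vial, 24 mm across, 44 mm high, stands 105 mm from the axis at +120 and at -120 degrees from the puck.
- fence0_top (a point): Middle of the top edge of a white upright radial fence on the deck, 60 degrees (counter-clockwise) from the puck; 6 mm thick, reaching from 73 to 137 mm from the axis, 40 mm high, top 100 mm above the table. Push its flat face sideways to turn the deck.
- fence1_top (a point): Middle of the top edge of a white upright radial fence on the deck, 180 degrees (counter-clockwise) from the puck; 6 mm thick, reaching from 73 to 137 mm from the axis, 40 mm high, top 100 mm above the table. Push its flat face sideways to turn the deck.
- fence2_top (a point): Middle of the top edge of a white upright radial fence on the deck, -60 degrees (counter-clockwise) from the puck; 6 mm thick, reaching from 73 to 137 mm from the axis, 40 mm high, top 100 mm above the table. Push its flat face sideways to turn the deck.
- carousel: The carousel's grey round foot, fixed to the table; origin on the table exactly under the deck's axis, z up.
- puck_top (a point): Centre of the top face of the logger, a black puck 40 mm across, 15 mm thick, on a steel post 20 mm across, on the deck 105 mm from its axis; top 120 mm above the table, higher than fences and jars. A reading counts only while the reader's origin is within 25 mm sideways and 45 mm in all of this point, without contact, with the deck turning faster than 0.3 rad/s either way.
- reader: Hand-held reader, 0.18 kg, upright on its pad: grey round foot 50 mm across and 18 mm thick, then a white stem 28 mm across from 18 to 100 mm height, a black cap 32 mm across up to 112 mm. Origin at the centre of the foot's underside (the sensing face), z up along the stem. Grip the stem from above at about 85 mm height. The foot's side may push a fence.
- pad: Flat black rubber pad, 120 by 120 mm, 8 mm thick, fixed to the table; origin at the centre of its underside, so its top is 8 mm above the origin. The reader starts near its middle and is put back there.
- jar0: Loose amber jar with white lid, 34 mm across, 50 mm high, 60 g, standing on the deck 45 mm from the axis; origin at the centre of its underside, z up. It rides along; must stay standing.
- jar1: Loose amber jar with white lid, 34 mm across, 50 mm high, 60 g, standing on the deck 45 mm from the axis; origin at the centre of its underside, z up. It rides along; must stay standing.
- jar2: Loose amber jar with white lid, 34 mm across, 50 mm high, 60 g, standing on the deck 45 mm from the axis; origin at the centre of its underside, z up. It rides along; must stay standing.
- bottle: Bystander: amber bottle, 64 mm across, 160 mm high; origin under its centre. Leave alone.
- can: Bystander: small can, 60 mm across, 90 mm high; origin under its centre. Leave alone.
There are look-alikes about, which are no part of the job. Leave any brown or yellow look-alike of the jar1 alone. Leave any purple look-alike of the jar2 alone.

How it is judged:
On the way, in this order (a step that is already met when the one before it is completed fails the run):
1. the carousel has been set turning ((velocity of joint deck above 0.4 rad/s or velocity of joint deck below -0.4 rad/s)), for 0.1 s.
2. the reader is kept over the puck of the freely coasting carousel, untouched, for six seconds ((velocity of joint deck above 0.3 rad/s or velocity of joint deck below -0.3 rad/s) and horizontal distance between reader and puck_top below 0.025 m and distance between reader and puck_top below 0.045 m and angle between reader's own z axis and vertical below 0.35 rad and contact force between each of reader, the fingers, the arm and carousel below 0.05 N), for 6 s.
At the end, for the whole second after the job is handed in: The reader stands upright (within 0.1 rad) and at rest on its pad, its foot's centre within 35 mm of the pad's centre, released, and the three jars still stand on the deck (horizontal distance between reader and pad below 0.035 m and z of reader in the frame of pad below 0.012 m and angle between reader's own z axis and vertical below 0.1 rad and linear speed of reader below 0.02 m/s and angle between each of jar0, jar1, jar2's own z axis and vertical below 0.3 rad and height (world z) of each of jar0, jar1, jar2 above 0.05 m); the robot touches nothing.
It fails at once if the carousel is flung round faster than 2.1 rad/s (one turn in three seconds) (velocity of joint deck above 2.1 rad/s or velocity of joint deck below -2.1 rad/s).
It fails at once if the reader is rammed into the carousel (over 20 N) (contact force between reader and carousel above 20 N).
It fails at once if the reader is tipped over or dropped on its side (angle between reader's own z axis and vertical above 0.8 rad).
It fails at once if a jar on the carousel is toppled or thrown off (angle between any of jar0, jar1, jar2's own z axis and vertical above 0.5 rad or height (world z) of any of jar0, jar1, jar2 below 0.04 m).
It fails at once if a bystander is knocked over or shifted by more than 40 mm (distance of any of bottle, can from where it was at the start of the episode above 0.04 m or angle between any of bottle, can's own z axis and vertical above 0.4 rad).
It also fails if it takes over 69 s, if anything falls off the work surface, if the arm or the gripper's body presses on something with over 40 N, if the wrist force passes 120 N, or if a joint passes its speed limit or range.

ROBOT

A 6-joint arm with a two-finger parallel gripper is mounted at the origin on the work surface. World frame = base frame: x ahead of the robot, y to its left, z up, the work surface at z = 0. Lengths are in m, angles in rad, forces in N, time in s.
With the tool pointing down it reaches from about 0.425 to 0.95 m from the base axis. Payload 3.5 kg.
Tool frame: the origin (TCP) lies at the very end of the fingers, on their centre line; the grasp point (between the pads) lies 19 mm behind it (ctrl.pinch_z is the distance from the TCP to the grasp point, in m); z points along the fingers, y is the line along which they close (so a half turn about z gives the same grasp; the last joint's range is limited). The gripper opens to 85 mm and grips with 20 to 120 N. Pads are 22 mm wide; open, the fingers measure 114 mm over their backs; the gripper's body (76 mm by 85 mm) begins 54 mm behind the grasp point. The pads swing forward as they close: fully open they stand 13 mm farther back than shut.
Start: joints at [1.143, 0.286, 1.577, -0, 1.279, -0.15], TCP at [0.185, 0.649, 0.231] pointing down, gripper open.
Joint ranges: [-2.77, 2.77], [-0.9, 2.22], [0.21, 2.48], [-1.53, 4.67], [0.24, 2.81], [-2.84, 2.84]. Speed limits (rad/s): [2.79, 2.79, 3.14, 3.14, 3.14, 3.14].

INTERFACE

Orientations are given as a unit quaternion [x, y, z, w].
In Python, from plant import ctrl gives the robot as it stands. The module is installed in compiled form; this text tells all that it offers.
- The arm moves only by the shell command python3 -m crank 'ROWS' [OPENING] [FORCE]. ROWS is JSON, a list of rows, each a list of 6 numbers: the shift along the tool's x, y, z in cm, then the turn, a rotation vector about the tool's x, y, z in rad. In form: [[tx, ty, tz, rx, ry, rz], ...]. A call has 1 to 10 rows; each row is the pose to reach, as a shift and turn from the pose commanded when the call began, along the tool's axes at that moment; what a row does not reach only later rows make up. A row lasts 1/10 s, in which the tool goes at most 50 mm and 8.59 degrees, less where a joint would pass 70% of its speed; a pose out of reach is approached as far as the arm can. A call with a gripper value outside its range is refused whole. OPENING is the opening, from 0 (shut) to 1 (fully open), set as the call begins (- or left out, the last holds). The fingers move at their own pace and stop on an object; FORCE is the grip in N (left out, the last holds). Time passes only in rows, so rows that repeat a pose let the fingers close. It gives the time, the measured TCP pose, the force, the opening and the grip force at its end, in the units of the state.
- ctrl.get_state(): the state, without advancing time (a new reading comes with each control period).
- ctrl.read_camera(name): name is "scene" or "top" or "wrist"; returns (picture, depth): 420x560x3 uint8, blue, green, red; 420x560 float32, m along the optical axis (not along the pixel's ray), 0 where there is no reading.
- ctrl.camera_info(name): a dict with "K" (3x3 intrinsics, pixels), "origin" and "orientation" of the camera in the world. Camera axes: x right, y down, z forward; pixel columns grow to the right and rows downward; lengths in m; the calibration is good to about 2 mm. A picture is of the moment at which its call begins: read the wrist's pose just before it. camera_info takes no time and is no camera call; for the wrist camera it gives the pose at the moment of the call.
- ctrl.sign_off(): hands the job in; it is judged then, once.
The state is a dict: "time": time; "qpos": joint angles; "dq": joint speeds; "joint_efforts": joint torques, N m; "eef_pos": TCP position; "tcp_rot": TCP orientation; "contact_force": force on the tool from outside, world axes, zero at the start; "wrist_torque": the same for the moment, N m; "opening": opening from 0.0 (shut) to 1.0 (fully open); "finger_force": force on a finger pad.
Only numpy, scipy, OpenCV 4.12 (cv2) and the standard library are available. Lean on these libraries where they do the work, as an engineer would, in place of code of your own. Each camera call takes 0.05 s, during which the arm holds its last target. There are 200 camera calls.

## Working session

There is one attempt and no reset: what is moved stays moved. The work goes in short steps, Python scripts to look and compute and a shell command to move; the robot and the scene stay as the last step left them, time stands still between calls to the robot, and variables do not carry over. Pictures are saved under pics/ and viewed, at most 14 in all, crops included, and the job is handed in when it is done.

```bash
mkdir -p pics; cat > h.py <<'E'
import numpy as np, cv2
from scipy.spatial.transform import Rotation as R
from plant import ctrl
def pts(name,d,info=None):
    i=info or ctrl.camera_info(name);K=np.array(i["K"]);v,u=np.mgrid[:d.shape[0],:d.shape[1]]
    c=np.stack([(u-K[0,2])/K[0,0]*d,(v-K[1,2])/K[1,1]*d,d],-1)
    o=i["orientation"];Rm=R.from_quat(o).as_matrix() if np.size(o)==4 else np.array(o)
    return c@Rm.T+np.array(i["origin"])
def ray(name,u,v,z,i=None):
    i=i or ctrl.camera_info(name);K=np.array(i["K"]);o=i["orientation"];Rm=R.from_quat(o).as_matrix() if np.size(o)==4 else np.array(o)
    r=Rm@np.array([(u-K[0,2])/K[0,0],(v-K[1,2])/K[1,1],1]);O=np.array(i["origin"]);return O+r*(z-O[2])/r[2]
E
python3 - <<'E'
from h import *
for n in("top","scene"):
    im,d=ctrl.read_camera(n);cv2.imwrite(f"pics/{n}0.png",im);np.save(f"{n}0.npy",d);print(n,ctrl.camera_info(n))
s=ctrl.get_state();print(s["time"],s["eef_pos"],s["tcp_rot"],s["contact_force"],R.from_quat(s["tcp_rot"]).as_matrix().round(3))
E
```

```text
top {'K': array([[546.64368543,   0.        , 271.02652437],
       [  0.        , 546.64368543, 204.75123747],
       [  0.        ,   0.        ,   1.        ]]), 'origin': array([ 0.36533323, -0.00914729,  1.47890663]), 'orientation': array([-0.70149235,  0.71121662, -0.03673382,  0.02701904])}
scene {'K': array([[520.64980906,   0.        , 281.79901549],
       [  0.        , 520.64980906, 205.59799019],
       [  0.        ,   0.        ,   1.        ]]), 'origin': array([ 0.95144196, -0.53699728,  1.03583545]), 'orientation': array([ 0.88765723,  0.3415423 , -0.11614175, -0.28622473])}
0.1 [0.18481954 0.64858687 0.23004335] [ 1.38463756e-01  9.90366905e-01 -1.03668136e-03 -3.25834229e-04] [-0.11947538  0.01916004  0.03786468] [[-0.962  0.274 -0.001]
 [ 0.274  0.962 -0.002]
 [ 0.    -0.002 -1.   ]]
```

View pics/top0.png

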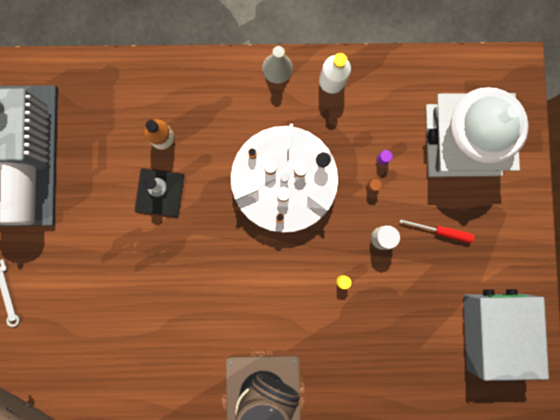

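View pics/scene0.png

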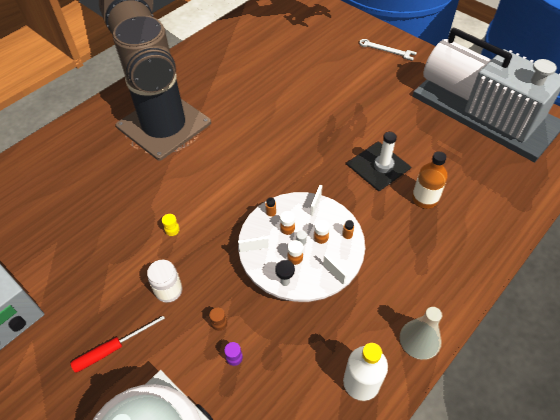

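The top view shows the carousel at about (285,180) with the puck at (323,160), the reader on its pad at (160,190), and the bottle at (160,133). In the scene view, the puck is at (285,270) and the reader at (387,155). The purple, brown and yellow look-alikes are off the carousel.

```bash
python3 - <<'E'
from h import *
im=cv2.imread("pics/top0.png");d=np.load("top0.npy");P=pts("top",d)
def crop(m,x0,x1,y0,y1):
    k=np.zeros_like(m);k[y0:y1,x0:x1]=m[y0:y1,x0:x1];return k
z=P[...,2]
m=crop((abs(z-.06)<.006),215,355,110,250)
c,_=cv2.findContours(m.astype(np.uint8),0,1);c=max(c,key=cv2.contourArea);h=cv2.convexHull(c)
e=cv2.fitEllipse(h);print("deck",e,ray("top",*e[0],.06), z[180:184,260:264].mean())
for n,zr,b in [("puck",(.112,.128),(215,355,110,250)),("fencetops",(.092,.106),(215,355,110,250)),("readertop",(.112,.128),(135,185,168,216)),("pad",(.003,.013),(125,195,160,225)),("foot",(.02,.03),(135,185,168,216)),("bottle",(.1,.17),(140,180,110,155)),("can",(.08,.1),(360,410,215,260))]:
    mm=crop((z>zr[0])&(z<zr[1]),*b);q=P[mm]
    n_,l,st,ce=cv2.connectedComponentsWithStats(mm.astype(np.uint8))
    for k in range(1,n_):
        if st[k,4]>8:
            s=P[l==k];print(n,st[k,4],s.mean(0).round(4),((s.min(0)+s.max(0))/2).round(4),ce[k].round(1))
m=crop(((im.max(-1)<60)).astype(np.uint8),125,195,160,225)
c,_=cv2.findContours(m,0,1);r=cv2.minAreaRect(max(c,key=cv2.contourArea));print("pad",r,ray("top",*r[0],.008))
# reader from scene
im=cv2.imread("pics/scene0.png");P=pts("scene",np.load("scene0.npy"));z=P[...,2]
mm=crop((z>.04)&(z<.1),370,402,130,175);s=P[mm];print("stem scene",len(s),s.mean(0),s.min(0),s.max(0))
c=cv2.minEnclosingCircle
E
```

```text
deck ((284.3880310058594, 178.5909881591797), (105.38704681396484, 106.31192016601562), 104.35282897949219) [ 0.56184303 -0.06556263  0.06      ] 0.06107923693374899
puck 196 [ 0.6022 -0.1625  0.1202] [ 0.6032 -0.163   0.12  ] [323.5 158.9]
puck 24 [ 0.5929 -0.0278  0.1139] [ 0.5933 -0.0277  0.1143] [270.  163.6]
puck 16 [ 0.5733 -0.1092  0.1136] [ 0.5733 -0.1094  0.1144] [302.4 170.9]
puck 11 [ 0.5195 -0.0635  0.1137] [ 0.5191 -0.0632  0.114 ] [284.6 192.4]
fencetops 61 [ 0.6667 -0.0797  0.0998] [ 0.6669 -0.0803  0.0991] [289.8 135.8]
fencetops 51 [0.625  0.0178 0.1008] [0.626  0.0177 0.0991] [251.9 152.3]
fencetops 15 [ 0.5625 -0.0647  0.0937] [ 0.5639 -0.0658  0.0944] [284.5 176.5]
fencetops 62 [0.5234 0.0309 0.1   ] [0.523  0.0314 0.0994] [247.2 191.9]
fencetops 65 [ 0.4987 -0.1488  0.0991] [ 0.4993 -0.1482  0.099 ] [318.2 200.7]
fencetops 50 [ 0.4584 -0.051   0.101 ] [ 0.4588 -0.0514  0.099 ] [279.9 217. ]
readertop 127 [0.5489 0.2736 0.1195] [0.5494 0.2732 0.1196] [149.7 182.1]
pad 26 [0.6132 0.3304 0.0046] [0.6134 0.3265 0.0056] [137.7 164.5]
pad 1500 [0.5335 0.2684 0.008 ] [0.5375 0.2749 0.008 ] [160.2 193.2]
pad 9 [0.5524 0.3527 0.0049] [0.553  0.3519 0.0051] [129.2 186.8]
pad 10 [0.4921 0.1969 0.0056] [0.4927 0.1967 0.0076] [186.9 208.2]
pad 10 [0.4672 0.333  0.0046] [0.4674 0.3324 0.005 ] [136.3 218.1]
pad 13 [0.4658 0.1848 0.0057] [0.4667 0.1856 0.0074] [191.4 217.8]
foot 128 [0.546  0.267  0.0253] [0.5485 0.2732 0.025 ] [159.5 187.8]
bottle 441 [0.6796 0.2571 0.1263] [0.6841 0.2605 0.1329] [156. 130.]
can 395 [ 0.4054 -0.3263  0.0899] [ 0.4048 -0.327   0.0893] [388.2 236.7]
pad ((159.33999633789062, 192.1199951171875), (43.133514404296875, 44.830570220947266), 8.13010311126709) [0.53644168 0.27077472 0.008     ]
stem scene 189 [0.55369417 0.26684698 0.07111506] [0.53761948 0.25986386 0.04074682] [0.5635639  0.28099951 0.09943686]
```

```bash
cat >> h.py <<'E'
def to(x,y,z):
    s=ctrl.get_state();M=R.from_quat(s["tcp_rot"]).as_matrix();print("t",s["time"],np.round(s["eef_pos"],4),"F",np.round(s["contact_force"],2),"op",round(s["opening"],3),s["finger_force"]);print("shift cm",(100*M.T@(np.array([x,y,z])-s["eef_pos"])).round(2), M.round(3).tolist())
E
python3 -m crank '[[-4,-2.3,0,0,0,0],[-8,-4.6,0,0,0,0],[-12.1,-7,0,0,0,0],[-16.1,-9.3,0,0,0,0],[-20.2,-11.6,0,0,0,0],[-24.2,-14,0,0,0,0],[-28.3,-16.3,0,0,0,0],[-32.3,-18.6,0,0,0,0],[-36.3,-21,0,0,0,0],[-40.4,-23.3,0,0,0,0]]' 1 40
python3 -m crank '[[-3,-1.7,0,0,0,0],[-5,-2.9,0,0,0,0],[-5,-2.9,0,0,0,0]]'
python3 -c "
from h import *
to(.5495,.2732,.074)
im,d=ctrl.read_camera('wrist');cv2.imwrite('pics/w1.png',im)"
```

```text
time: 1.1
eef_pos: [0.5104, 0.3126, 0.2308]
tcp_rot: [0.138, 0.99, -0.0, -0.0]
contact_force: [-0.2, 0.5, -0.3]
opening: 0.998
finger_force: 0.0
time: 1.4
eef_pos: [0.5514, 0.2701, 0.2305]
tcp_rot: [0.14, 0.99, -0.0, -0.0]
contact_force: [-0.2, 0.3, -0.1]
opening: 1.003
finger_force: 0.0
t 1.4 [0.5514 0.2701 0.2305] F [-0.15  0.28 -0.07] op 1.003 0.0
shift cm [ 0.27  0.26 15.65] [[-0.961, 0.278, -0.001], [0.278, 0.961, -0.001], [0.0, -0.001, -1.0]]
```

View pics/w1.png

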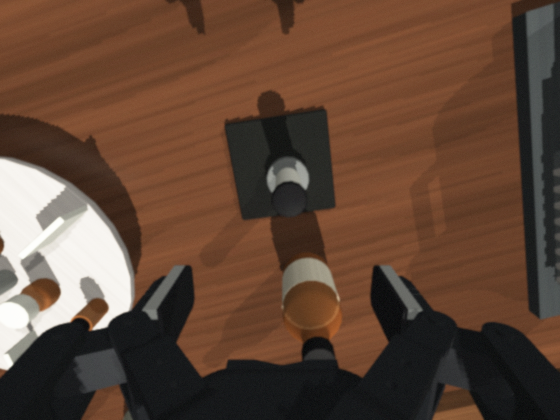

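The wrist view shows the pad at (282,165) with the reader's foot at (287,177) and cap at (290,198). The bottle lies behind it at (310,300). I'll locate the reader from this view's depth.

```bash
python3 - <<'E'
from h import *
im,d=ctrl.read_camera('wrist');i=ctrl.camera_info('wrist');P=pts('wrist',d,i);z=P[...,2];print(i["origin"])
for n,a,b,box in [("cap",.114,.126,(250,330,140,230)),("foot",.022,.03,(250,330,140,230)),("pad",.005,.012,(210,350,90,230)),("bottletop",.15,.17,(250,360,240,360))]:
    m=(z>a)&(z<b);k=np.zeros_like(m);k[box[2]:box[3],box[0]:box[1]]=m[box[2]:box[3],box[0]:box[1]];s=P[k];print(n,len(s),s.mean(0).round(4) if len(s) else 0,((s.min(0)+s.max(0))/2).round(4) if len(s) else 0)
m=np.zeros(z.shape,np.uint8);m[90:230,210:350]=((im.max(-1)<60)&(z<.02))[90:230,210:350]
c,_=cv2.findContours(m,0,1);r=cv2.minAreaRect(max(c,key=cv2.contourArea));print(r,ray('wrist',*r[0],.008,i))
for u,v in[(290,196)]: print(ray('wrist',u,v,.12,i))
E
```

```text
[0.47726748 0.2941553  0.37278316]
cap 990 [0.5455 0.2788 0.1193] [0.5463 0.2785 0.1179]
foot 663 [0.538  0.28   0.0254] [0.5433 0.2782 0.026 ]
pad 7694 [0.5249 0.2756 0.0076] [0.5345 0.2748 0.0084]
bottletop 462 [0.6722 0.2685 0.1569] [0.6743 0.267  0.1554]
((281.4516296386719, 167.94773864746094), (106.36711120605469, 101.78538513183594), 80.90972137451172) [0.53295455 0.27699408 0.008     ]
[0.54103506 0.28264566 0.12      ]
```

```bash
python3 -m crank '[[0.3,0.2,2,0,0,0],[0.6,0.5,4.5,0,0,0],[0.6,0.5,7,0,0,0],[0.6,0.5,9.5,0,0,0],[0.6,0.5,12,0,0,0],[0.6,0.5,14,0,0,0],[0.6,0.5,15.2,0,0,0],[0.6,0.5,15.6,0,0,0],[0.6,0.5,15.6,0,0,0]]'
python3 -m crank '[[0,0,0,0,0,0],[0,0,0,0,0,0],[0,0,0,0,0,0],[0,0,0,0,0,0],[0,0,0,0,0,0],[0,0,0,0,0,0],[0,0,0,0,0,0],[0,0,0,0,0,0]]' 0 40
python3 -m crank '[[0,0,-0.5,0,0,0],[0,0,-2,0,0,0],[0,0,-4,0,0,0],[0,0,-6,0,0,0],[0,0,-8,0,0,0],[0,0,-9,0,0,0],[0,0,-9,0,0,0]]'
python3 - <<'E'
from h import *
to(0.5,0,.15)
im,d=ctrl.read_camera('scene');cv2.imwrite('pics/s2.png',im);P=pts('scene',d)
im,d=ctrl.read_camera('wrist');i=ctrl.camera_info('wrist');cv2.imwrite('pics/w2.png',im)
E
```

```text
time: 2.4
eef_pos: [0.545, 0.2797, 0.0752]
tcp_rot: [0.138, 0.99, -0.0, -0.0]
contact_force: [-0.5, 1.3, 0.7]
opening: 1.001
finger_force: 0.0
time: 3.2
eef_pos: [0.5461, 0.2791, 0.0762]
tcp_rot: [0.138, 0.99, 0.0, 0.001]
contact_force: [-0.6, -1.3, 5.4]
opening: 0.354
finger_force: 39.1
time: 3.9
eef_pos: [0.5463, 0.2796, 0.1675]
tcp_rot: [0.138, 0.99, 0.001, 0.002]
contact_force: [0.3, 0.7, -3.0]
opening: 0.353
finger_force: 39.7
t 3.9 [0.5463 0.2796 0.1675] F [ 0.26  0.74 -3.01] op 0.353 39.71656680107117
shift cm [ -3.2  -28.16   1.7 ] [[-0.962, 0.274, 0.004], [0.274, 0.962, 0.001], [-0.003, 0.002, -1.0]]
```

View pics/s2.png

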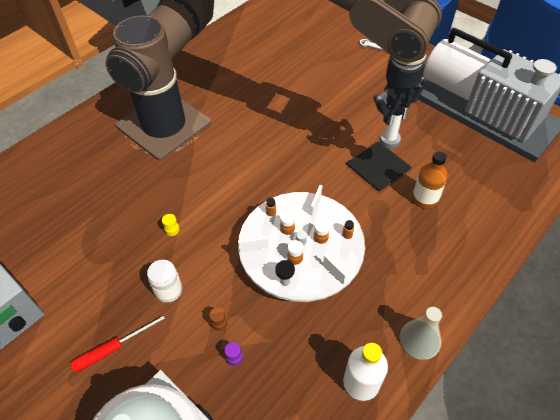

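View pics/w2.png

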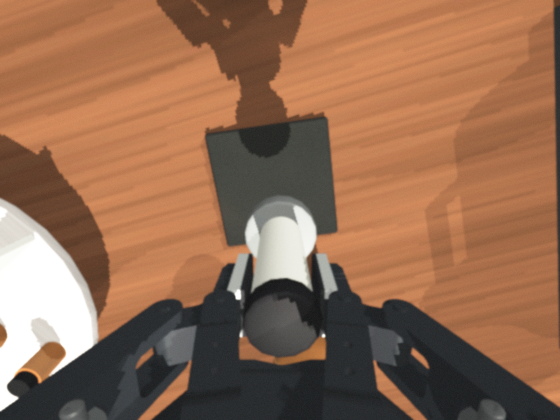

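The scene and wrist views show the reader gripped upright, lifted above the pad at about (395,135) in the scene image. Next I carry it to the near side of fence1 and check before descending.

```bash
python3 -m crank '[[-0.3,-1,-1.5,0,0,0],[-0.9,-3,-3,0,0,0],[-1.8,-5.5,-4.5,0,0,0],[-2.7,-8.2,-4.5,0,0,0],[-3.6,-11,-4.5,0,0,0],[-4.5,-13.8,-4.5,0,0,0],[-5.4,-16.4,-4.5,0,0,0],[-6.3,-19,-4.5,0,0,0],[-6.9,-21,-4.5,0,0,0],[-7.2,-21.9,-4.5,0,0,0]]' 0 60
python3 -m crank '[[0,0,0,0,0,0],[0,0,0,0,0,0]]'
cat > plan.py <<'E'
from h import *
def arc(C,r,a,dz=None):
    # rows (cm) in tool axes from the current measured pose through angles a (deg)
    s=ctrl.get_state();M=R.from_quat(s["tcp_rot"]).as_matrix();p=np.array(s["eef_pos"])
    a=np.radians(a);T=np.c_[C[0]+r*np.cos(a),C[1]+r*np.sin(a),np.full(len(a),p[2])]
    w=100*(T-p)@M; 
    if dz is not None:w[:,2]+=dz
    return w.round(1)
E
python3 - <<'E'
from h import *
to(.5556,.05,.143)
im,d=ctrl.read_camera('wrist');i=ctrl.camera_info('wrist');cv2.imwrite('pics/w3.png',im);np.save('w3.npy',d)
P=pts('wrist',d,i);z=P[...,2]
m=(z>.095)&(z<.104);n,l,st,c=cv2.connectedComponentsWithStats(m.astype(np.uint8))
for k in range(1,n):
    if st[k,4]>40:print(st[k],P[l==k].mean(0).round(4))
im,d=ctrl.read_camera('top');cv2.imwrite('pics/t3.png',im)
E
```

```text
time: 5.0
eef_pos: [0.5542, 0.0466, 0.2102]
tcp_rot: [0.14, 0.99, -0.0, -0.0]
contact_force: [0.0, -0.0, -1.4]
opening: 0.346
finger_force: 59.3
time: 5.2
eef_pos: [0.5544, 0.0491, 0.2103]
tcp_rot: [0.139, 0.99, 0.0, -0.0]
contact_force: [-0.5, 0.4, -1.7]
opening: 0.346
finger_force: 59.3
t 5.2 [0.5544 0.0491 0.2103] F [-0.46  0.44 -1.71] op 0.346 59.294076561927795
shift cm [-0.09  0.12  6.73] [[-0.962, 0.274, -0.0], [0.274, 0.962, 0.001], [0.001, 0.0, -1.0]]
[116 117  31  26 474] [ 0.4577 -0.0468  0.1024]
[224 151  62  51 560] [0.5212 0.0356 0.0993]
[140 182  30  32 158] [ 0.513  -0.046   0.0998]
[ 10 190  78  33 668] [ 0.497  -0.1445  0.099 ]
[504 241  56  62 850] [0.6671 0.2491 0.0999]
[200 246  31  17 135] [ 0.578  -0.0174  0.0995]
[119 260  32  26 201] [ 0.5737 -0.0927  0.0997]
```

View pics/w3.png

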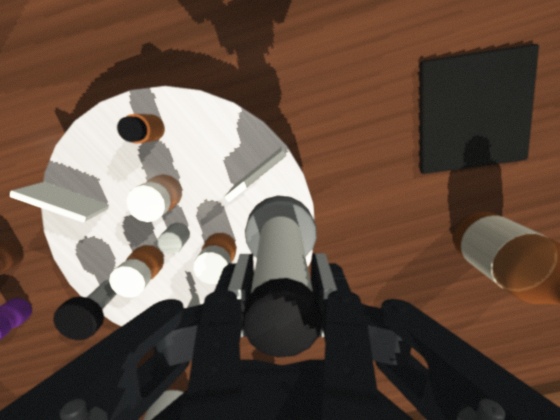

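View pics/t3.png

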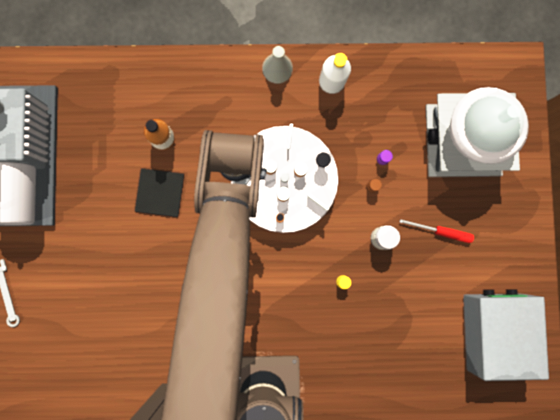

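The wrist view shows fence1 at (258,177), with the foot at (282,225) beside it on its +x side. The puck is at (80,318) and the jars stand at (150,200), (130,275) and (212,263). The top view shows the arm covering only the deck's left side.

```bash
python3 -m crank '[[0,0,1.5,0,0,0],[0,0,3.5,0,0,0],[0,0,5.2,0,0,0],[0,0,6.3,0,0,0],[0,0,6.5,0,0,0],[0,0,6.5,0,0,0]]'
python3 - <<'E'
from plan import *
to(.5556,.05,.143)
C=(.561,-.061);s=ctrl.get_state();p=s["eef_pos"];a0=np.degrees(np.arctan2(p[1]-C[1],p[0]-C[0]));print(a0,np.hypot(p[1]-C[1],p[0]-C[0]))
inc=[1,1,1,1,1,1,1.2,1.6,2,2.5, 3,3.5,4,4.3,4.6,4.7,4.7,2,1,0]
a=a0+np.cumsum(inc);w=arc(C,.110,a);print(w[:10].tolist());print((w[10:]-w[9]).round(1).tolist())
E
```

```text
time: 5.9
eef_pos: [0.5544, 0.049, 0.1448]
tcp_rot: [0.138, 0.99, -0.0, -0.0]
contact_force: [0.3, 0.2, -0.1]
opening: 0.346
finger_force: 59.3
t 5.9 [0.5544 0.049  0.1448] F [ 0.34  0.19 -0.09] op 0.346 59.29895997047424
shift cm [-0.09  0.12  0.18] [[-0.962, 0.274, -0.001], [0.274, 0.962, 0.0], [0.001, -0.0, -1.0]]
93.42450535811136 0.11024236147661212
[[0.2, -0.1, 0.0], [0.4, -0.2, 0.0], [0.5, -0.2, 0.0], [0.7, -0.3, 0.0], [0.9, -0.4, 0.0], [1.1, -0.5, 0.0], [1.3, -0.6, 0.0], [1.5, -0.7, 0.0], [1.9, -0.9, 0.0], [2.3, -1.1, 0.0]]
[[0.5, -0.4, 0.0], [1.0, -0.8, 0.0], [1.6, -1.3, 0.0], [2.2, -1.9, 0.0], [2.7, -2.5, 0.0], [3.2, -3.3, 0.0], [3.7, -4.0, 0.0], [3.9, -4.4, 0.0], [4.0, -4.6, 0.0], [4.0, -4.6, 0.0]]
```

```bash
cat > meas.py <<'E'
from h import *
Cs={"scene":None,"top":(.562,-.0657),"wrist":(.561,-.061)}
def phase(name,im,d,i=None,C=None):
    C=C or Cs[name];P=pts(name,d,i);x=P[...,0]-C[0];y=P[...,1]-C[1];z=P[...,2];r=np.hypot(x,y)
    m=(z>.09)&(z<.1025)&(r>.075)&(r<.14)&(im.min(-1)>90)&(im.max(-1).astype(int)-im.min(-1)<40)
    q=np.exp(3j*np.arctan2(y,x)[m]).mean() if m.sum()>20 else 0
    b=(z>.116)&(z<.124)&(r>.08)&(r<.13)&(im.max(-1)<70)
    pk=P[b][:,:2].mean(0) if b.sum()>15 else None
    return np.degrees(np.angle(q))/3,abs(q),m.sum(),(None if pk is None else (pk.round(4),round(float(np.degrees(np.arctan2(pk[1]-C[1],pk[0]-C[0]))),1),b.sum()))
E
python3 - <<'E'
from meas import *
im=cv2.imread("pics/scene0.png");d=np.load("scene0.npy");P=pts("scene",d);z=P[...,2]
m=(abs(z-.06)<.004)&(np.hypot(P[...,0]-.562,P[...,1]+.0657)<.16)&(im.min(-1)>60)
s=P[m];h=cv2.convexHull(s[:,:2].astype(np.float32));print("C scene",cv2.minEnclosingCircle(h))
C=cv2.minEnclosingCircle(h)[0]
print(phase("scene",im,d,None,C));print(phase("top",cv2.imread("pics/top0.png"),np.load("top0.npy")))
E
python3 -m crank '[[0.2,-0.1,0,0,0,0],[0.4,-0.2,0,0,0,0],[0.5,-0.2,0,0,0,0],[0.7,-0.3,0,0,0,0],[0.9,-0.4,0,0,0,0],[1.1,-0.5,0,0,0,0],[1.3,-0.6,0,0,0,0],[1.5,-0.7,0,0,0,0],[1.9,-0.9,0,0,0,0],[2.3,-1.1,0,0,0,0]]'
python3 -m crank '[[0.5,-0.4,0,0,0,0],[1.0,-0.8,0,0,0,0],[1.6,-1.3,0,0,0,0],[2.2,-1.9,0,0,0,0],[2.7,-2.5,0,0,0,0],[3.2,-3.3,0,0,0,0],[3.7,-4.0,0,0,0,0],[3.9,-4.4,-1,0,0,0],[4.0,-4.6,-4.5,0,0,0],[4.0,-4.6,-6.5,0,0,0]]'
```

```text
C scene ((0.5635830760002136, -0.06427022814750671), 0.14076396822929382)
(np.float64(-7.882609070205862), np.float64(0.9436544664665135), np.int64(326), (array([ 0.6049, -0.1622]), -67.1, np.int64(226)))
(np.float64(-7.5873812812273025), np.float64(0.9349450600768808), np.int64(156), (array([ 0.6005, -0.1607]), -67.9, np.int64(120)))
time: 6.9
eef_pos: [0.5292, 0.0444, 0.1453]
tcp_rot: [0.138, 0.99, -0.0, 0.0]
contact_force: [0.2, 0.1, -1.8]
opening: 0.348
finger_force: 59.3
time: 7.9
eef_pos: [0.479, 0.0106, 0.2132]
tcp_rot: [0.139, 0.99, -0.0, 0.002]
contact_force: [1.0, -0.5, -0.0]
opening: 0.347
finger_force: 59.3
```

```bash
cat >> meas.py <<'E'
Cs["scene"]=(.5636,-.0643)
def look(*names):
    for n in names:
        t=ctrl.get_state()["time"];i=ctrl.camera_info(n);im,d=ctrl.read_camera(n);a=phase(n,im,d,i);print(n,t,"fence",round(float(a[0]),1),round(float(a[1]),2),a[2],"puck",a[3])
    return im,d
E
python3 - <<'E'
from meas import *
look("scene","top","wrist","scene","top","wrist","scene")
to(.5,0,.21)
E
```

```text
scene 7.9 fence 45.7 0.98 302 puck (array([ 0.666 , -0.0921]), -15.2, np.int64(211))
top 7.95 fence 47.9 0.86 115 puck (array([ 0.6631, -0.0866]), -11.7, np.int64(103))
wrist 8.0 fence 50.9 0.97 754 puck None
scene 8.05 fence 53.1 0.93 324 puck (array([ 0.6683, -0.0791]), -8.0, np.int64(207))
top 8.1 fence 55.2 0.92 146 puck (array([ 0.6647, -0.0729]), -4.0, np.int64(114))
wrist 8.15 fence 58.3 0.97 710 puck None
scene 8.2 fence -59.6 0.95 314 puck (array([ 0.6698, -0.0652]), -0.5, np.int64(203))
t 8.25 [0.4773 0.0114 0.2085] F [ 0.95  0.6  -2.1 ] op 0.342 59.33125197887421
shift cm [-2.49 -0.48 -0.16] [[-0.962, 0.274, -0.003], [0.274, 0.962, 0.001], [0.003, -0.0, -1.0]]
```

```bash
cat > track.py <<'E'
from meas import *
import json,sys
M=R.from_quat([.139,.9903,0,0]).as_matrix();C=np.array([.561,-.061])
def rows(cmd,t,t0,th0,w0,n=10,blend=0,lead=.07,z=0):
    # deck model: th0 deg, w0 deg/s at t0, slowing a0=-(w*.054+.88)
    tk=t+.1*np.arange(1,n+1)+lead-t0;a0=-(.054*w0+.88)
    th=np.radians(th0+w0*tk+.5*a0*tk**2)
    T=C+.105*np.c_[np.cos(th),np.sin(th)]
    if blend:
        k=np.clip(np.arange(1,n+1)/blend,0,1);s=(k*k*(3-2*k))[:,None];T=(1-s)*np.array(cmd)+s*T
    sh=100*np.c_[T-cmd,np.zeros(n)]@M
    r=sh[:,:2].round(1);print([[float(a),float(b),z,0,0,0] for a,b in r])
    print("end cmd",(np.array(cmd)+(np.r_[r[-1],0]/100@M.T)[:2]).round(4).tolist(),"puck deg",np.degrees(th[-1]).round(1))
E
python3 -c "
from track import *
rows([.4773,.0114],8.25,8.2,.6,49,blend=8)"
```

```text
[[-0.8, 0.0, 0, 0, 0, 0], [-3.0, 0.1, 0, 0, 0, 0], [-5.8, 0.5, 0, 0, 0, 0], [-8.9, 1.2, 0, 0, 0, 0], [-11.8, 2.0, 0, 0, 0, 0], [-14.1, 3.0, 0, 0, 0, 0], [-15.3, 3.8, 0, 0, 0, 0], [-15.3, 4.5, 0, 0, 0, 0], [-14.5, 4.8, 0, 0, 0, 0], [-13.8, 5.2, 0, 0, 0, 0]]
end cmd [0.6243, 0.0234] puck deg 53.3
```

```bash
python3 -m crank '[[-0.8,0,0,0,0,0],[-3,0.1,0,0,0,0],[-5.8,0.5,0,0,0,0],[-8.9,1.2,0,0,0,0],[-11.8,2,0,0,0,0],[-14.1,3,0,0,0,0],[-15.3,3.8,0,0,0,0],[-15.3,4.5,0,0,0,0],[-14.5,4.8,0,0,0,0],[-13.8,5.2,0,0,0,0]]'
python3 -c "
from track import *
im,d=look('scene','wrist');cv2.imwrite('pics/w4.png',im);s=ctrl.get_state();print(s['time'],s['eef_pos'])"
```

```text
time: 9.25
eef_pos: [0.624, 0.0239, 0.2095]
tcp_rot: [0.138, 0.99, -0.0, -0.001]
contact_force: [-0.4, -0.0, -1.7]
opening: 0.346
finger_force: 59.3
scene 9.25 fence -11.4 0.97 307 puck (array([0.6368, 0.009 ]), 45.0, np.int64(112))
wrist 9.3 fence -9.1 0.97 2105 puck None
9.35 [0.62370257 0.02440646 0.21012154]
```

View pics/w4.png

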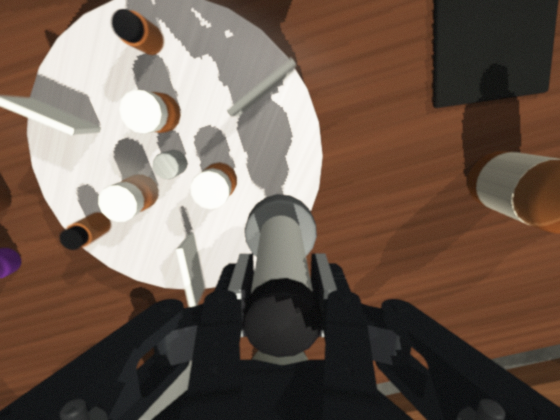

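The wrist view shows the foot at (282,225) exactly covering the puck. The fences, vials and all three standing jars are clear of it, so I start tracking.

```bash
sed -i 's/C=np.array(\[.561,-.061\])/C=np.array([.5615,-.0625])/; s/lead=.07/lead=.02/' track.py; python3 -c "
from track import *
rows([.6243,.0234],9.35,9.3,50.9,44.5)"
```

```text
[[0.8, 0.1, 0, 0, 0, 0], [1.6, 0.3, 0, 0, 0, 0], [2.4, 0.4, 0, 0, 0, 0], [3.2, 0.5, 0, 0, 0, 0], [4.0, 0.5, 0, 0, 0, 0], [4.8, 0.5, 0, 0, 0, 0], [5.5, 0.3, 0, 0, 0, 0], [6.3, 0.2, 0, 0, 0, 0], [7.0, -0.0, 0, 0, 0, 0], [7.7, -0.3, 0, 0, 0, 0]]
end cmd [0.5494, 0.0417] puck deg 96.6
```

```bash
python3 -m crank '[[0.8,0.1,0,0,0,0],[1.6,0.3,0,0,0,0],[2.4,0.4,0,0,0,0],[3.2,0.5,0,0,0,0],[4,0.5,0,0,0,0],[4.8,0.5,0,0,0,0],[5.5,0.3,0,0,0,0],[6.3,0.2,0,0,0,0],[7,0,0,0,0,0],[7.7,-0.3,0,0,0,0]]'
python3 -c "
from track import *
look('scene','wrist');s=ctrl.get_state();print(s['time'],s['eef_pos'])"
```

```text
time: 10.35
eef_pos: [0.5499, 0.0416, 0.2104]
tcp_rot: [0.138, 0.99, -0.0, 0.0]
contact_force: [0.5, -0.9, -2.0]
opening: 0.345
finger_force: 59.3
scene 10.35 fence 34.9 0.93 332 puck (array([0.562 , 0.0323]), 91.0, np.int64(61))
wrist 10.4 fence 36.9 0.99 1354 puck (array([0.5327, 0.0484]), 104.5, np.int64(97))
10.45 [0.54959234 0.04152179 0.21025071]
```

```bash
python3 -c "
from track import *
rows([.5494,.0417],10.45,10.4,97,40)"
```

```text
[[1.2, -0.6, 0, 0, 0, 0], [1.8, -0.9, 0, 0, 0, 0], [2.4, -1.4, 0, 0, 0, 0], [2.9, -1.8, 0, 0, 0, 0], [3.4, -2.3, 0, 0, 0, 0], [3.9, -2.8, 0, 0, 0, 0], [4.3, -3.3, 0, 0, 0, 0], [4.7, -3.9, 0, 0, 0, 0], [5.1, -4.5, 0, 0, 0, 0], [5.4, -5.1, 0, 0, 0, 0]]
end cmd [0.4834, 0.0075] puck deg 138.1
```

```bash
python3 -m crank '[[1.2,-0.6,0,0,0,0],[1.8,-0.9,0,0,0,0],[2.4,-1.4,0,0,0,0],[2.9,-1.8,0,0,0,0],[3.4,-2.3,0,0,0,0],[3.9,-2.8,0,0,0,0],[4.3,-3.3,0,0,0,0],[4.7,-3.9,0,0,0,0],[5.1,-4.5,0,0,0,0],[5.4,-5.1,0,0,0,0]]'
python3 -c "
from track import *
im,d=look('wrist','scene');cv2.imwrite('pics/s5.png',im);s=ctrl.get_state();print(s['time'],s['eef_pos'])"
```

```text
time: 11.45
eef_pos: [0.4841, 0.007, 0.2103]
tcp_rot: [0.138, 0.99, -0.0, 0.0]
contact_force: [0.2, -0.2, -1.8]
opening: 0.347
finger_force: 59.4
wrist 11.45 fence -43.1 0.97 1059 puck (array([0.471, 0.018]), 138.7, np.int64(161))
scene 11.5 fence -41.5 0.94 308 puck (array([ 0.4926, -0.0039]), 139.6, np.int64(60))
11.55 [0.48409694 0.0068069  0.21030312]
```

View pics/s5.png

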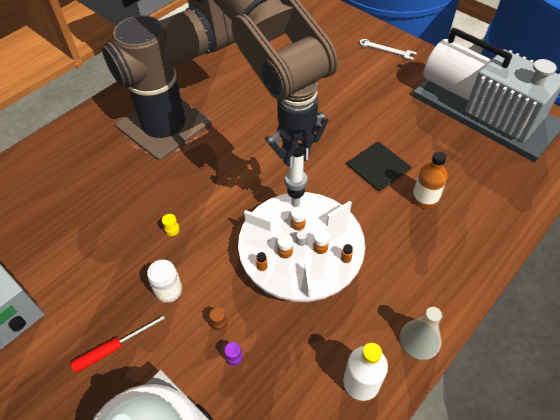

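The scene view shows the foot at (296,187) hovering right over the puck at (296,196). The jars at (298,220), (285,245) and (321,241) are standing.

```bash
python3 -c "
from track import *
rows([.4834,.0075],11.55,11.5,138.6,36.2)"
```

```text
[[0.5, -1.1, 0, 0, 0, 0], [0.7, -1.7, 0, 0, 0, 0], [0.8, -2.4, 0, 0, 0, 0], [0.9, -3.0, 0, 0, 0, 0], [1.0, -3.6, 0, 0, 0, 0], [1.1, -4.2, 0, 0, 0, 0], [1.1, -4.9, 0, 0, 0, 0], [1.0, -5.5, 0, 0, 0, 0], [1.0, -6.1, 0, 0, 0, 0], [0.8, -6.7, 0, 0, 0, 0]]
end cmd [0.4573, -0.0547] puck deg 175.7
```

```bash
python3 -m crank '[[0.5,-1.1,0,0,0,0],[0.7,-1.7,0,0,0,0],[0.8,-2.4,0,0,0,0],[0.9,-3,0,0,0,0],[1,-3.6,0,0,0,0],[1.1,-4.2,0,0,0,0],[1.1,-4.9,0,0,0,0],[1,-5.5,0,0,0,0],[1,-6.1,0,0,0,0],[0.8,-6.7,0,0,0,0]]'
python3 -c "
from track import *
look('scene','wrist');s=ctrl.get_state();print(s['time'],s['eef_pos'])"
```

```text
time: 12.55
eef_pos: [0.4584, -0.0553, 0.2103]
tcp_rot: [0.138, 0.99, 0.0, -0.0]
contact_force: [-0.0, 0.7, -2.0]
opening: 0.343
finger_force: 59.4
scene 12.55 fence -5.8 0.92 321 puck (array([ 0.4693, -0.0618]), 178.5, np.int64(43))
wrist 12.6 fence -3.4 1.0 1298 puck (array([ 0.4427, -0.0493]), 174.3, np.int64(256))
12.65 [ 0.45862944 -0.0555966   0.21038658]
```

```bash
python3 -c "
from track import *
rows([.4573,-.0547],12.65,12.6,176.1,32.4)"
```

```text
[[-0.2, -1.0, 0, 0, 0, 0], [-0.4, -1.6, 0, 0, 0, 0], [-0.6, -2.1, 0, 0, 0, 0], [-0.9, -2.7, 0, 0, 0, 0], [-1.1, -3.2, 0, 0, 0, 0], [-1.4, -3.6, 0, 0, 0, 0], [-1.8, -4.1, 0, 0, 0, 0], [-2.1, -4.5, 0, 0, 0, 0], [-2.5, -4.9, 0, 0, 0, 0], [-2.8, -5.3, 0, 0, 0, 0]]
end cmd [0.4696, -0.1134] puck deg 209.3
```

```bash
python3 -m crank '[[-0.2,-1,0,0,0,0],[-0.4,-1.6,0,0,0,0],[-0.6,-2.1,0,0,0,0],[-0.9,-2.7,0,0,0,0],[-1.1,-3.2,0,0,0,0],[-1.4,-3.6,0,0,0,0],[-1.8,-4.1,0,0,0,0],[-2.1,-4.5,0,0,0,0],[-2.5,-4.9,0,0,0,0],[-2.8,-5.3,0,0,0,0]]'
python3 -c "
from track import *
look('scene','wrist');s=ctrl.get_state();print(s['time'],s['eef_pos'])
rows([.4696,-.1134],13.75,13.7,210,29)"
```

```text
time: 13.65
eef_pos: [0.4712, -0.1139, 0.2103]
tcp_rot: [0.138, 0.99, -0.0, -0.0]
contact_force: [0.0, 0.8, -1.4]
opening: 0.344
finger_force: 59.5
scene 13.65 fence 28.2 0.91 339 puck (array([ 0.4816, -0.1232]), -144.3, np.int64(48))
wrist 13.7 fence 31.0 1.0 671 puck (array([ 0.4553, -0.1096]), -155.3, np.int64(216))
13.75 [ 0.47115776 -0.11407353  0.21034336]
[[-0.8, -0.7, 0, 0, 0, 0], [-1.2, -1.0, 0, 0, 0, 0], [-1.6, -1.3, 0, 0, 0, 0], [-2.1, -1.6, 0, 0, 0, 0], [-2.5, -1.9, 0, 0, 0, 0], [-3.0, -2.1, 0, 0, 0, 0], [-3.4, -2.3, 0, 0, 0, 0], [-3.9, -2.5, 0, 0, 0, 0], [-4.4, -2.6, 0, 0, 0, 0], [-4.8, -2.7, 0, 0, 0, 0]]
end cmd [0.5083, -0.1526] puck deg 239.6
```

```bash
python3 -m crank '[[-0.8,-0.7,0,0,0,0],[-1.2,-1,0,0,0,0],[-1.6,-1.3,0,0,0,0],[-2.1,-1.6,0,0,0,0],[-2.5,-1.9,0,0,0,0],[-3,-2.1,0,0,0,0],[-3.4,-2.3,0,0,0,0],[-3.9,-2.5,0,0,0,0],[-4.4,-2.6,0,0,0,0],[-4.8,-2.7,0,0,0,0]]'
python3 -c "
from track import *
look('scene','wrist');s=ctrl.get_state();print(s['time'],s['eef_pos'])
rows([.5083,-.1526],14.85,14.8,241.1,26.7)"
```

```text
time: 14.75
eef_pos: [0.5101, -0.1528, 0.2103]
tcp_rot: [0.138, 0.99, 0.0, 0.0]
contact_force: [0.3, -0.0, -3.3]
opening: 0.342
finger_force: 59.5
scene 14.75 fence 58.6 0.95 262 puck (array([ 0.5189, -0.1642]), -114.1, np.int64(44))
wrist 14.8 fence -59.2 1.0 1331 puck (array([ 0.494 , -0.1489]), -127.3, np.int64(229))
14.85 [ 0.51007855 -0.15288808  0.21034743]
[[-1.1, -0.3, 0, 0, 0, 0], [-1.6, -0.3, 0, 0, 0, 0], [-2.0, -0.4, 0, 0, 0, 0], [-2.5, -0.4, 0, 0, 0, 0], [-3.0, -0.4, 0, 0, 0, 0], [-3.4, -0.3, 0, 0, 0, 0], [-3.9, -0.3, 0, 0, 0, 0], [-4.4, -0.2, 0, 0, 0, 0], [-4.8, -0.1, 0, 0, 0, 0], [-5.2, -0.0, 0, 0, 0, 0]]
end cmd [0.5583, -0.1669] puck deg 268.3
```

```bash
python3 -m crank '[[-1.1,-0.3,0,0,0,0],[-1.6,-0.3,0,0,0,0],[-2,-0.4,0,0,0,0],[-2.5,-0.4,0,0,0,0],[-3,-0.4,0,0,0,0],[-3.4,-0.3,0,0,0,0],[-3.9,-0.3,0,0,0,0],[-4.3,-0.2,0,0,0,0],[-4.7,-0.1,0,0,0,0],[-5.1,0,0,0,0,0]]'
python3 -c "
from track import *
im,d=look('wrist','scene');cv2.imwrite('pics/s6.png',im[100:350,150:450]);s=ctrl.get_state();print(s['time'],s['eef_pos'])
rows([.5574,-.1672],15.95,15.9,267.9,23.7)"
```

```text
time: 15.85
eef_pos: [0.559, -0.1666, 0.2103]
tcp_rot: [0.138, 0.99, 0.0, -0.0]
contact_force: [-0.5, 0.1, -1.1]
opening: 0.345
finger_force: 59.5
wrist 15.85 fence -33.8 0.98 1816 puck (array([ 0.5404, -0.164 ]), -101.3, np.int64(398))
scene 15.9 fence -33.4 0.94 206 puck (array([ 0.5658, -0.1814]), -88.9, np.int64(40))
15.95 [ 0.5591242  -0.16663557  0.21033154]
[[-0.7, 0.2, 0, 0, 0, 0], [-1.1, 0.3, 0, 0, 0, 0], [-1.5, 0.5, 0, 0, 0, 0], [-1.9, 0.6, 0, 0, 0, 0], [-2.3, 0.8, 0, 0, 0, 0], [-2.6, 1.0, 0, 0, 0, 0], [-3.0, 1.2, 0, 0, 0, 0], [-3.3, 1.4, 0, 0, 0, 0], [-3.7, 1.7, 0, 0, 0, 0], [-4.0, 1.9, 0, 0, 0, 0]]
end cmd [0.6011, -0.1599] puck deg 292.0
```

View pics/s6.png

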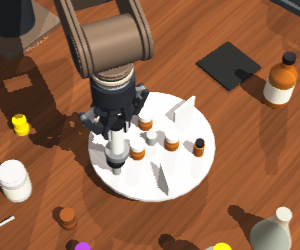

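The crop shows the foot at (116,157) still over the puck at (116,170), with the jars standing. I track one more second for margin, then carry the reader back.

```bash
python3 -m crank '[[-0.7,0.2,0,0,0,0],[-1.1,0.3,0,0,0,0],[-1.5,0.5,0,0,0,0],[-1.9,0.6,0,0,0,0],[-2.3,0.8,0,0,0,0],[-2.6,1,0,0,0,0],[-3,1.2,0,0,0,0],[-3.3,1.4,0,0,0,0],[-3.6,1.6,0,0,0,0],[-3.9,1.8,0,0,0,0]]'
python3 -c "
from track import *
look('scene')
to(.534,.277,.2203)"
```

```text
time: 16.95
eef_pos: [0.6014, -0.1599, 0.2103]
tcp_rot: [0.138, 0.99, -0.0, -0.0]
contact_force: [0.1, -0.8, -1.3]
opening: 0.345
finger_force: 59.5
scene 16.95 fence -10.5 0.94 244 puck (array([ 0.6054, -0.1766]), -69.6, np.int64(39))
t 17.0 [ 0.6018 -0.1598  0.2103] F [-0.27 -0.34 -1.53] op 0.351 59.467753171920776
shift cm [18.49 40.14 -1.  ] [[-0.962, 0.274, 0.001], [0.274, 0.962, 0.0], [-0.0, 0.0, -1.0]]
```

```bash
python3 -m crank '[[0,0,-1,0,0,0],[0.4,1,-1.5,0,0,0],[1.2,2.6,-1.5,0,0,0],[2.3,5,-1.5,0,0,0],[3.5,7.5,-1.5,0,0,0],[4.6,10,-1.5,0,0,0],[5.8,12.5,-1.5,0,0,0],[6.9,15,-1.5,0,0,0],[8.1,17.5,-1.5,0,0,0],[9.2,20,-1.5,0,0,0]]'
python3 -m crank '[[1.2,2.5,0,0,0,0],[2.3,5,0,0,0,0],[3.5,7.5,0,0,0,0],[4.6,10,0,0,0,0],[5.8,12.5,0,0,0,0],[6.9,15,0,0,0,0],[7.9,17,0,0,0,0],[8.7,18.8,0,0,0,0],[9.2,19.8,0,0,0,0],[9.3,20.1,0,0,0,0]]'
python3 -m crank '[[0,0,1,0,0,0],[0,0,3,0,0,0],[0,0,5,0,0,0],[0,0,7,0,0,0],[0,0,9,0,0,0],[0,0,9,0,0,0],[0,0,9,0,0,0]]'
python3 - <<'E'
from h import *
to(.534,.277,.0765)
im,d=ctrl.read_camera('wrist');i=ctrl.camera_info('wrist');P=pts('wrist',d,i);z=P[...,2]
# pad from depth: plane z~.008, dark
m=((im.max(-1)<70)&(z<.02)&(np.hypot(P[...,0]-.534,P[...,1]-.277)<.1)).astype(np.uint8)
c,_=cv2.findContours(m,0,1);h=max(c,key=cv2.contourArea);r=cv2.minAreaRect(h);print(r,[ray('wrist',u,v,.008,i).round(4)[:2].tolist() for u,v in cv2.boxPoints(r)],ray('wrist',*r[0],.008,i))
cv2.imwrite('pics/w7.png',im)
E
```

```text
time: 18.0
eef_pos: [0.5663, 0.06, 0.2255]
tcp_rot: [0.138, 0.99, 0.0, -0.0]
contact_force: [-0.1, -0.0, -1.4]
opening: 0.346
finger_force: 59.5
time: 19.0
eef_pos: [0.5321, 0.2779, 0.2255]
tcp_rot: [0.137, 0.991, 0.0, -0.0]
contact_force: [0.8, -0.1, -2.1]
opening: 0.35
finger_force: 59.5
time: 19.7
eef_pos: [0.5331, 0.2756, 0.1348]
tcp_rot: [0.139, 0.99, -0.0, -0.001]
contact_force: [-0.6, -0.7, -0.2]
opening: 0.347
finger_force: 59.5
t 19.7 [0.5331 0.2756 0.1348] F [-0.58 -0.67 -0.25] op 0.347 59.46966290473938
shift cm [-0.06  0.17  5.83] [[-0.961, 0.275, -0.001], [0.275, 0.961, -0.001], [0.001, -0.001, -1.0]]
((275.5565490722656, 163.05630493164062), (47.48617172241211, 132.51434326171875), 81.74057006835938) [[0.4691, 0.2266], [0.485, 0.3404], [0.5266, 0.3372], [0.5107, 0.2179]] [0.4974632  0.28115583 0.008     ]
```

View pics/w7.png

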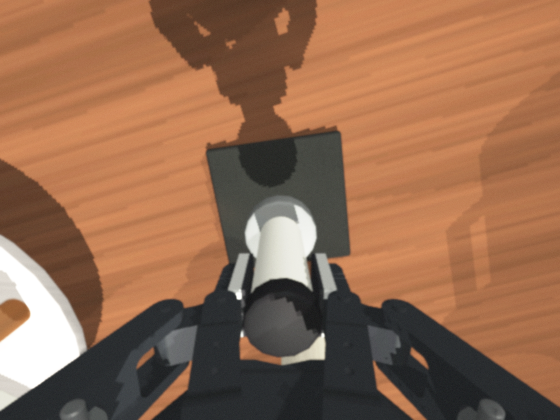

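The view shows the foot at (282,225) above the pad, whose corners are at (208,150), (340,132) and (349,255). It is well centred, so I lower it gently.

```bash
python3 -m crank '[[0,0.1,1,0,0,0],[0,0.1,2.5,0,0,0],[0,0.1,4,0,0,0],[0,0.1,5,0,0,0],[0,0.1,5.4,0,0,0],[0,0.1,5.6,0,0,0],[0,0.1,5.7,0,0,0],[0,0.1,5.7,0,0,0]]'
```

```text
time: 20.55
eef_pos: [0.5339, 0.2775, 0.0788]
tcp_rot: [0.138, 0.99, 0.0, 0.0]
contact_force: [-0.1, -0.4, -2.4]
opening: 0.344
finger_force: 59.5
```

```bash
python3 -m crank '[[0,0,0.1,0,0,0],[0,0,0.15,0,0,0],[0,0,0.15,0,0,0]]'; python3 -m crank '[[0,0,0.1,0,0,0],[0,0,0.1,0,0,0]]'
```

```text
time: 20.85
eef_pos: [0.5335, 0.2773, 0.077]
tcp_rot: [0.138, 0.99, 0.0, 0.0]
contact_force: [-0.0, 1.0, -1.8]
opening: 0.347
finger_force: 59.5
time: 21.05
eef_pos: [0.5339, 0.2773, 0.0764]
tcp_rot: [0.138, 0.99, 0.0, 0.0]
contact_force: [-0.2, -0.5, 0.8]
opening: 0.346
finger_force: 59.4
```

Contact has just been made; now I release, wait and retreat.

```bash
python3 -m crank '[[0,0,0,0,0,0],[0,0,0,0,0,0],[0,0,0,0,0,0],[0,0,0,0,0,0],[0,0,0,0,0,0],[0,0,0,0,0,0],[0,0,0,0,0,0],[0,0,0,0,0,0]]' 1
python3 -m crank '[[0,0,-1,0,0,0],[0,0,-3,0,0,0],[0,0,-6,0,0,0],[0,0,-9,0,0,0],[0,0,-12,0,0,0],[0,0,-15,0,0,0],[0,0,-15,0,0,0],[0,0,-15,0,0,0]]'
python3 - <<'E'
from h import *
to(.534,.277,.2265)
im,d=ctrl.read_camera('wrist');i=ctrl.camera_info('wrist');P=pts('wrist',d,i);z=P[...,2]
n=np.hypot(P[...,0]-.534,P[...,1]-.277)<.05
for a,b in[(.114,.126),(.022,.03)]:
    s=P[(z>a)&(z<b)&n];print(len(s),((s.min(0)+s.max(0))/2).round(4))
im,d=ctrl.read_camera('scene');cv2.imwrite('pics/s8.png',im[80:330,200:500])
E
```

```text
time: 21.85
eef_pos: [0.5335, 0.2773, 0.0758]
tcp_rot: [0.138, 0.99, 0.0, 0.0]
contact_force: [-0.2, 0.5, -0.7]
opening: 1.0
finger_force: 0.0
time: 22.65
eef_pos: [0.5339, 0.2775, 0.2273]
tcp_rot: [0.138, 0.99, 0.001, 0.001]
contact_force: [-0.2, 0.5, -1.1]
opening: 1.0
finger_force: 0.0
t 22.65 [0.5339 0.2775 0.2273] F [-0.16  0.52 -1.12] op 1.0 0.0
shift cm [-0.02 -0.04  0.08] [[-0.962, 0.274, 0.002], [0.274, 0.962, 0.001], [-0.002, 0.001, -1.0]]
987 [0.5336 0.2755 0.1169]
637 [0.5313 0.2752 0.0259]
```

View pics/s8.png

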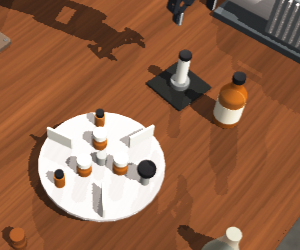

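The crop shows the reader upright at (182,72) in the middle of the pad, the gripper clear above it, all three jars standing on the deck, and the bottle undisturbed at (231,100).

```bash
python3 -c "
from plant import ctrl
print(ctrl.sign_off())"
```

```text
the job is handed in; nothing more can be done
None
```

I handed the job in at about 23 s: the carousel coasted at a peak of about 0.86 rad/s, the reader stayed over the puck for about 7.5 s (my estimate; `sign_off` returned no verdict), and it now stands released in the middle of its pad with all three jars upright and the bottle undisturbed.

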